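# Lock the drawbar lug with the linch pin

## Task

Secure the lug of the trailer coupling: gently push the linch pin (the one with the sprung ring) through the lug's cross hole from the side with the small support rib until its collar is fully home against the lug, then flip the ring over the lug until it is fully closed over the pin's end. The lug may be clamped anywhere along its slot, so feel for the hole and do not force anything. Leave the other things on the bench where they are.

Things in the scene. Friction and masses are not known exactly. Their poses are not given: they have to be found in the camera images.
- coupling: Fixed blue bed plate, 270 mm long (x -100 to +170), 150 wide, 16 thick; bolt heads 25 high near the corners (x -80, +150; y +-58); steel tow ball, radius 25, centre 64 up, at x +135. Origin on the bench, mid width; z up; x is the direction in which the pin is pushed. An upright steel lug (x 18 to 42, 50 wide, 78 high) stands out of a slot running along y: see slot_end and hole_end.
- slot_end (a point): The -y end of the slot, on the plate's top, at coupling x +30, y -39. The lug is clamped anywhere in the slot: its middle, its hole and its rib are 25 to 53 mm from here along the coupling's +y. That offset is not reported; it must be felt or seen. The rib, 14 wide, sticks out of the lug's -x face under the hole (x -18 to +18, top 49.2 up); the pin's head rests on it once in.
- hole_end (a point): Point on the plane of the lug's -x face, 62 mm above the bench, where the mouth of the hole would be if the lug stood against the slot's -y end, at coupling x +18, y -14 (true mouth: 0 to 28 mm from here along the coupling's +y). The hole is round, diameter 14, right through the 24 mm thick lug along the coupling's x.
- linch_pin: Loose steel linch pin, 0.2 kg, lying level on its flat underside. Origin on the underside below the collar's front face; x along the shank to the tip, z up. Shank diameter 12, x 0 to 38, axis 12 up, last 4 mm tapering to diameter 10. Collar diameter 21, x -6 to 0. Head block to grip: x -37 to -6, 16 wide, 24 high, sides free for fingers at x -27 to -7. Ring hinged across it at x -33.
- pin_tip (a point): Centre of the shank's tip, 38 mm ahead of the collar face.
- pin_collar (a point): Centre of the collar's front face, the face that comes against the lug; on the shank axis.
- ring_pivot (a point): Middle of the ring's hinge axis (parallel to the pin's y), 33 mm behind the collar face on the shank axis.
- ring_bar (a point): Middle of the ring's outer bar (diameter 9, 30 long along the pin's y), 79 mm from the hinge axis. The ring is 63 mm wide over its legs' centres, of 6.5 mm rod.
- ring (a joint): Ring angle (rad). 0: open, standing back from the head, 55 degrees above level, on the side away from the shank; grows as the bar swings up, over and down beyond the tip; 2.18: closed, level, round lug and pin end. An over-centre spring holds it open below about 1.48 and pulls it shut above; about 1 to 1.5 N at the bar moves it at first, then less; let go too early it springs back.
- clevis_pin: Bystander: plain headed steel pin, 61 mm long, without ring. Leave alone.
- socket: Bystander: steel socket, diameter 28, 38 high. Leave alone.
- big_nut: Bystander: dark steel ring nut, diameter 38, 16 high. Leave alone.
- pliers: Bystander: long-nose pliers with blue handles, about 190 mm. Leave alone.
- screwdriver: Bystander: screwdriver with black handle. Leave alone.
- spray_can: Bystander: can, diameter 64, 130 high. Leave alone.
- mug: Bystander: white mug, diameter 80, 95 high. Leave alone.
Not all that is in view belongs to the job. Leave any green or turquoise look-alike of the linch_pin alone.

How it is judged:
By the outcome, as a careful person would: the job done as asked, in the order asked, and still so for the second after the job is handed in, with the robot touching nothing.
It also fails if it takes over 72 s, if anything falls off the work surface, if the arm or the gripper's body presses on something with over 40 N, if the wrist force passes 120 N, or if a joint passes its speed limit or range.

## Robot

A 7-joint arm with a two-finger parallel gripper is mounted at the origin on the work surface. World frame = base frame: x ahead of the robot, y to its left, z up, the work surface at z = 0. Lengths are in m, angles in rad, forces in N, time in s.
With the tool pointing down it reaches from about 0.425 to 0.925 m from the base axis. Payload 6.8 kg.
Tool frame: the origin (TCP) lies at the very end of the fingers, on their centre line; the grasp point (between the pads) lies 19 mm behind it (bot.grip_depth is the distance from the TCP to the grasp point, in m); z points along the fingers, y is the direction in which the jaws open and shut (so a half turn about z gives the same grasp; the last joint's range is limited). The gripper opens to 85 mm and grips with 20 to 120 N. Pads are 22 mm wide; open, the fingers measure 114 mm over their backs; the gripper's body (76 mm by 85 mm) begins 54 mm behind the grasp point. The pads swing forward as they close: fully open they stand 13 mm farther back than shut.
Start: joints at [1.024, 0.477, 0.022, 1.555, -0.011, 1.109, -0.083], TCP at [0.287, -0.611, 0.231] pointing down, gripper open.
Joint ranges: [-2.96, 2.96], [-0.34, 2.1], [-1.41, 1.46], [0.24, 2.44], [-1.37, 4.51], [0.17, 1.92], [-2.96, 2.96]. Speed limits (rad/s): [2.39, 2.39, 3.14, 3.14, 3.14, 3.14, 3.14].

## Interface

Orientations are given as a unit quaternion [w, x, y, z].
In Python, from station import bot gives the robot as it stands.
- The arm moves only by the tool step_arm, never from a script. Its argument "increments" is a list of rows, each a list of 7 numbers: the shift along the world's x, y, z in m, then the turn, a rotation vector about the world's x, y, z in degrees, then the gripper command: -1 is fully open, 1 is shut, values between are in proportion. In form: [[dx, dy, dz, rx, ry, rz, fingers], ...]. A call has 1 to 10 rows; each row is the pose to reach, as a shift and turn from the pose commanded when the call began; what a row does not reach only later rows make up. A row lasts 1/12 s, in which the tool goes at most 41.7 mm and 7.16 degrees, less where a joint would pass 70% of its speed; a pose out of reach is approached as far as the arm can. A call with a gripper value outside its range is refused whole. The fingers move at their own pace and stop on an object; "force" is the grip in N (left out, the last holds). Time passes only in rows, so rows that repeat a pose let the fingers close. It gives the time, the measured TCP pose, the force and the opening at its end, in the units of the state.
- bot.get_obs(): the state, without advancing time (a new reading comes with each control period).
- bot.read_camera(name): name is "scene" or "side" or "wrist"; returns a dict with "color" (400x640x3 uint8, red, green, blue), "intrinsics" (3x3 intrinsics, pixels), "D" ([k1, k2, p1, p2, k3] as OpenCV has them; the pictures are not rectified), "extrinsics" (4x4, takes a point from camera to world coordinates). Camera axes: x right, y up, looking along -z (the intrinsics and any distortion apply to the point x, -y, -z); pixel columns grow to the right and rows downward; lengths in m; the calibration is good to about 2 mm. A picture is of the moment at which its call begins. There is no depth.
- bot.hand_in(): hands the job in, once; it reports no verdict.
Trained networks look in the newest picture that a camera, given by its name, has taken for a name from the list of things; names that differ only in an ending like _2 or _b are one class to them, and where a whole thing is asked for, a point or a joint stands for the part that bears it (a point fixed in the world has none). Each returns a list of dicts, best first, with "conf" (0 to 1); they miss things now and then, are a little off and sometimes report something else, mostly with a low value. They report only what shows in the picture. A call takes as long as a camera call. They do not tell look-alikes from the thing itself.
- bot.recognise(thing, camera): "location" ([column, row] as shares, 0 to 1, of the picture: columns of its width, rows of its height, amid what is visible of it).
- bot.place_of(thing, camera): "location" ([column, row] as shares, 0 to 1, of the picture: columns of its width, rows of its height: a listed point, or the origin of a listed thing).
The state is a dict: "t": time; "q": joint angles; "joint_vel": joint speeds; "joint_torque": joint torques, N m; "eef_pos": TCP position; "tool_rot": TCP orientation; "contact_force": force on the tool from outside, world axes, zero at the start; "torque": the same for the moment, N m; "gripper_width": opening from 0.0 (shut) to 1.0 (fully open).
Only numpy, scipy, OpenCV 4.12 (cv2) and the standard library are available. Lean on these libraries where they do the work, as an engineer would, in place of code of your own. Each camera call takes 0.05 s, during which the arm holds its last target.

## Working session

There is one attempt and no reset: what is moved stays moved. The work goes in short steps, Python scripts to look and compute and a tool call to move; the robot and the scene stay as the last step left them, time stands still between calls to the robot, and variables do not carry over. Pictures are saved under pics/ and viewed, and the job is handed in when it is done.

Besides the shell and the picture viewer there is one more tool, called after "Request:" in YAML: its name, and indented under it one key for each argument. step_arm: Moves the arm, as the interface text tells. Its arguments: {"type":"object","properties":{"increments":{"type":"array","items":{"type":"array","items":{"type":"number"}}},"force":{"type":"number"}},"required":["increments"]}

```bash
ls; mkdir -p pics; cat > h.py <<'E'
import numpy as np,cv2
from station import bot
def cam(n):
    r=bot.read_camera(n); return r
def save(r,f,crop=None,scale=1):
    im=r["color"][:,:,::-1]
    if crop: im=im[crop[1]:crop[3],crop[0]:crop[2]]
    if scale!=1: im=cv2.resize(im,None,fx=scale,fy=scale,interpolation=cv2.INTER_CUBIC)
    cv2.imwrite("pics/"+f,im)
def ray(r,u,v):
    p=cv2.undistortPoints(np.array([[[u,v]]],float),np.array(r["intrinsics"]),np.array(r["D"],float))[0,0]
    d=np.array([p[0],-p[1],-1.0]); T=np.array(r["extrinsics"])
    d=T[:3,:3]@d; return T[:3,3],d/np.linalg.norm(d)
def onz(r,u,v,z):
    o,d=ray(r,u,v); return o+d*(z-o[2])/d[2]
def proj(r,P):
    T=np.linalg.inv(np.array(r["extrinsics"])); P=np.atleast_2d(P)
    c=P@T[:3,:3].T+T[:3,3]; c=c*[1,-1,-1]
    q,_=cv2.projectPoints(c.reshape(-1,1,3),np.zeros(3),np.zeros(3),np.array(r["intrinsics"]),np.array(r["D"],float))
    return q[:,0]
def tri(rays):
    A=np.zeros((3,3));b=np.zeros(3)
    for o,d in rays:
        M=np.eye(3)-np.outer(d,d);A+=M;b+=M@o
    p=np.linalg.solve(A,b)
    return p,[np.linalg.norm((np.eye(3)-np.outer(d,d))@(p-o)) for o,d in rays]
E
python3 - <<'E'
from h import *
for n in["scene","side","wrist"]:
    r=cam(n);save(r,n+"0.png")
    print(n,np.array(r["extrinsics"]).round(3).tolist(),np.array(r["intrinsics"]).round(0).tolist(),np.round(r["D"],3))
    for th in["linch_pin","coupling","pin_tip","pin_collar","ring_pivot","ring_bar","slot_end","hole_end","clevis_pin"]:
        print(th,[( (np.array(d["location"])*[640,400]).round(1).tolist(),round(d["conf"],2)) for d in bot.place_of(th,n)])
print(bot.get_obs())
E
```

```text
pics
scene [[0.202, -0.578, 0.791, 1.591], [0.979, 0.102, -0.176, -0.212], [0.021, 0.81, 0.587, 0.812], [0.0, 0.0, 0.0, 1.0]] [[501.0, 0.0, 324.0], [0.0, 501.0, 204.0], [0.0, 0.0, 1.0]] [-0.101  0.     0.     0.     0.   ]
linch_pin [([250.8, 215.5], 0.54), ([299.2, 205.2], 0.53)]
coupling [([365.4, 197.3], 0.93), ([363.5, 183.5], 0.44)]
pin_tip [([213.2, 260.4], 0.91), ([254.6, 218.6], 0.77), ([294.8, 192.1], 0.75)]
pin_collar [([297.2, 199.5], 0.82), ([226.6, 247.4], 0.63), ([252.1, 210.7], 0.59)]
ring_pivot [([300.9, 207.3], 0.79), ([246.6, 200.7], 0.59), ([238.8, 247.1], 0.56)]
ring_bar [([156.9, 242.6], 0.74), ([246.4, 214.6], 0.72), ([237.1, 174.1], 0.47), ([308.1, 199.3], 0.44)]
slot_end [([353.9, 198.1], 0.68)]
hole_end [([361.8, 185.0], 0.62)]
clevis_pin [([345.5, 272.2], 0.57)]
side [[-0.989, 0.102, -0.104, 0.496], [-0.146, -0.724, 0.674, 0.698], [-0.007, 0.682, 0.731, 0.82], [0.0, 0.0, 0.0, 1.0]] [[443.0, 0.0, 318.0], [0.0, 443.0, 196.0], [0.0, 0.0, 1.0]] [-0.061  0.     0.     0.     0.   ]
linch_pin [([309.1, 149.2], 0.82), ([362.2, 170.3], 0.81), ([365.2, 206.7], 0.64)]
[... 843 characters left out ...]
[]
{'t': 1.5, 'q': array([ 1.02390633,  0.47700631,  0.02243064,  1.55539993, -0.01150429,
        1.10930889, -0.08307278]), 'joint_vel': array([-0.00124067,  0.00107555, -0.00095505, -0.00181632,  0.00133149,
        0.00072399, -0.00021546]), 'joint_torque': array([ 5.54529142e-04, -5.96306562e+01,  1.60669103e+00, -2.81537962e+01,
        1.25274083e-02,  1.64644818e-03, -2.28222245e-05]), 'eef_pos': array([ 0.28676566, -0.61107237,  0.23130429]), 'tool_rot': array([2.63590428e-06, 9.76031805e-01, 2.17627927e-01, 2.45517015e-06]), 'contact_force': array([-0.28758888,  1.28369708,  0.25366252]), 'torque': array([-0.0002123 , -0.00449869,  0.03056585]), 'gripper_width': 1.0009046857933483}
```

View pics/scene0.png

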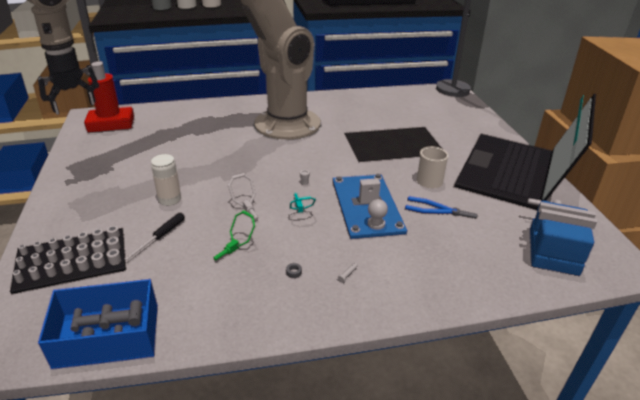

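View pics/side0.png

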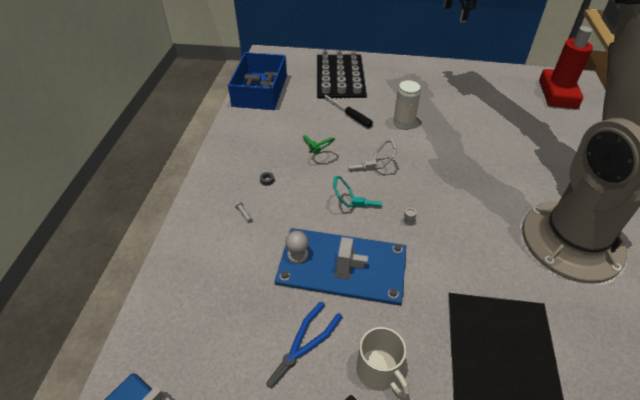

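```bash
python3 - <<'E'
import cv2
a=cv2.imread("pics/scene0.png")[140:300,150:420];cv2.imwrite("pics/sc0c.png",cv2.resize(a,None,fx=2.9,fy=2.9,interpolation=cv2.INTER_CUBIC))
a=cv2.imread("pics/side0.png")[110:310,250:470];cv2.imwrite("pics/si0c.png",cv2.resize(a,None,fx=3,fy=3,interpolation=cv2.INTER_CUBIC))
E
```

```text
(no output)
```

View pics/sc0c.png

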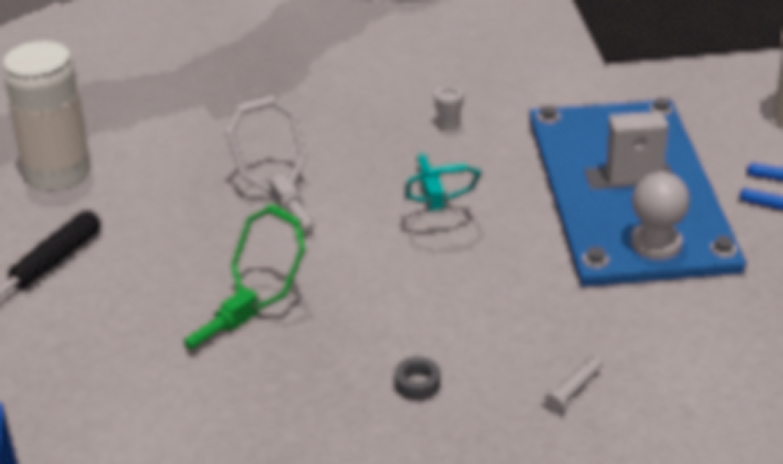

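View pics/si0c.png

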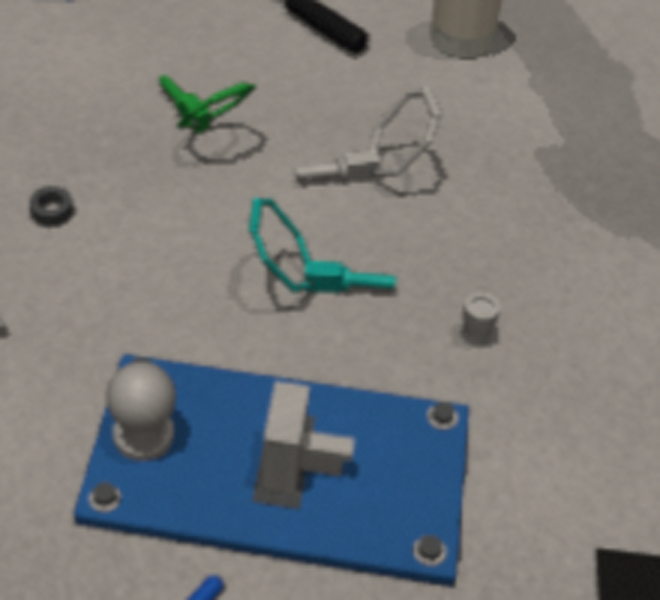

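```bash
python3 - <<'E'
from h import *
from scipy.optimize import least_squares
S=cam("scene");D=cam("side")
# rough: pin
pts={"tip":((254.6,218.6),(348.8,170.6)),"collar":((252.1,210.7),(367.2,163.0)),"pivot":((246.6,200.7),(374.9,163.8)),"bar":((237.1,174.1),(393.2,146.4))}
for k,(a,b) in pts.items():
    p,e=tri([ray(S,*a),ray(D,*b)]);print(k,p.round(4),np.round(e,4))
# coupling
L=np.array([[-.1,-.075,.016],[-.1,.075,.016],[.17,.075,.016],[.17,-.075,.016],[.135,0,.064]])
us=np.array([[332.8,178],[382,174.5],[405.9,230.3],[351,234.8],[150+661/2.9,140+199/2.9]])
ud=np.array([[406,245],[401.7,303.3],[276.7,284],[291.7,229],[250+141/3,110+396/3]])
def W(p,L):
    c,s=np.cos(p[2]),np.sin(p[2]);R=np.array([[c,-s,0],[s,c,0],[0,0,1]]);return L@R.T+[p[0],p[1],0]
f=lambda p:np.r_[(proj(S,W(p,L))-us).ravel(),(proj(D,W(p,L))-ud).ravel()]
o=least_squares(f,[.45,.05,0]);print(o.x,o.fun.reshape(-1,2).round(1))
print("slot_end,hole_end",W(o.x,np.array([[.03,-.039,.016],[.018,-.014,.062]])))
print(proj(S,W(o.x,np.array([[.03,-.039,.016],[.018,-.014,.062]]))),proj(D,W(o.x,np.array([[.03,-.039,.016],[.018,-.014,.062]]))))
E
```

```text
tip [ 0.543  -0.1611  0.0057] [0.0038 0.0038]
collar [ 0.5027 -0.1719  0.0147] [0.0086 0.0086]
pivot [ 0.4773 -0.1774  0.0212] [0.0014 0.0014]
bar [ 0.434  -0.1934  0.0775] [0.0052 0.0052]
[ 0.4929875   0.14802085 -0.04538307] [[-0.8 -1.4]
 [-0.4 -1.3]
 [ 2.1 -0.6]
 [-0.6 -0.1]
 [-0.2  0.1]
 [ 1.2  0.1]
 [ 1.2  0.2]
 [-2.6 -1.7]
 [-1.2 -1.1]
 [ 0.2  1.1]]
slot_end,hole_end [[0.52118728 0.10769998 0.016     ]
 [0.51033382 0.13321865 0.062     ]]
[[353.10509523 201.28505512]
 [362.16034271 184.22944826]] [[347.81153607 249.25218682]
 [352.62194568 246.6246714 ]]
```

Candidates: grey ringed pin at scene (250,212) / side (368,163) is the linch pin. Look-alikes are green at scene (235,247) and turquoise (300,203). The clevis pin at (346,272) has no ring. I'll choose the grey one and check it close up with the wrist camera.

Request:
step_arm:
  increments:
    - [0.018,0.037,0,0,0,-1,-1]
    - [0.036,0.074,0,0,0,-2,-1]
    - [0.054,0.111,0,0,0,-4,-1]
    - [0.072,0.148,0,0,0,-6,-1]
    - [0.09,0.185,0,0,0,-8,-1]
    - [0.108,0.222,0,0,0,-10,-1]
    - [0.126,0.259,0,0,0,-11,-1]
    - [0.144,0.296,0,0,0,-11,-1]
    - [0.162,0.333,0,0,0,-11,-1]
    - [0.18,0.37,0,0,0,-11,-1]

```text
t: 2.43
eef_pos: [0.4673, -0.2392, 0.2317]
tool_rot: [0.0, 0.992, 0.123, 0.0]
contact_force: [0.8, -1.2, -0.1]
gripper_width: 1.0
```

Request:
step_arm:
  increments:
    - [0.015,0.03,-0.02,0,0,0,-1]
    - [0.03,0.06,-0.04,0,0,0,-1]
    - [0.033,0.071,-0.07,0,0,0,-1]
    - [0.033,0.071,-0.07,0,0,0,-1]
    - [0.033,0.071,-0.07,0,0,0,-1]

```text
t: 2.85
eef_pos: [0.4989, -0.1694, 0.1603]
tool_rot: [-0.001, 0.992, 0.124, -0.002]
contact_force: [0.3, 0.1, 1.9]
gripper_width: 1.001
```

```bash
python3 - <<'E'
from h import *
W=cam("wrist");save(W,"w1.png")
for th in["linch_pin","pin_tip","pin_collar","ring_pivot","ring_bar"]:
    print(th,[( (np.array(d["location"])*[640,400]).round(1).tolist(),round(d["conf"],2)) for d in bot.place_of(th,"wrist")])
o=bot.get_obs();print(o["t"],o["eef_pos"],o["tool_rot"],o["contact_force"])
E
```

```text
linch_pin [([452.0, 20.7], 0.84), ([176.1, 160.0], 0.75), ([322.1, 174.3], 0.55), ([323.1, 213.5], 0.32)]
pin_tip [([316.2, 129.3], 0.8), ([166.6, 201.7], 0.78)]
pin_collar [([166.6, 161.2], 0.97), ([321.6, 174.3], 0.88), ([460.9, 15.6], 0.68)]
ring_pivot [([419.7, 36.0], 0.91), ([176.1, 120.8], 0.78), ([322.0, 211.2], 0.77)]
ring_bar [([137.9, 57.7], 0.76), ([382.7, 50.6], 0.73), ([326.8, 292.9], 0.63)]
3.15 [ 0.50014549 -0.17149094  0.16254176] [6.05879219e-04 9.92529803e-01 1.21997133e-01 9.60558694e-04] [ 0.10737804  0.38260028 -0.43840904]
```

View pics/w1.png

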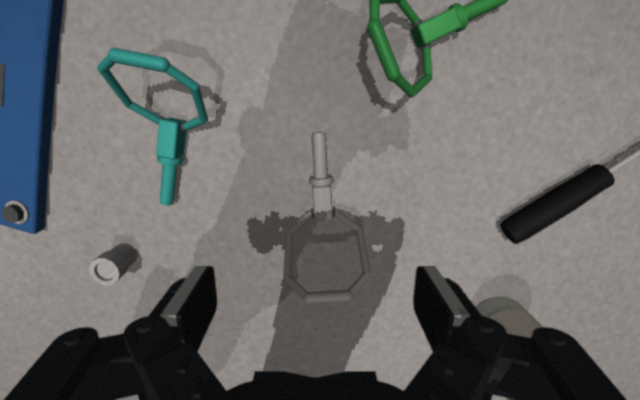

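Grey ringed pin is confirmed: tip (319,131), collar (321,178), head (322,205), ring bar (327,295). The turquoise and green look-alikes are at (170,150) and (440,25).

```bash
python3 - <<'E'
from h import *
from scipy.optimize import least_squares
W=cam("wrist");S=cam("scene");D=cam("side")
a=np.radians(55)
L=np.array([[.038,0,.012],[0,0,.012],[-.033,0,.012],[-.033-.079*np.cos(a),0,.012+.079*np.sin(a)]])
u=np.array([[318,131],[321.6,177],[322,211.5],[327,294.5]])
def Wd(p,L):
    c,s=np.cos(p[2]),np.sin(p[2]);R=np.array([[c,-s,0],[s,c,0],[0,0,1]]);return L@R.T+[p[0],p[1],0]
f=lambda p:(proj(W,Wd(p,L))-u).ravel()
o=least_squares(f,[.5,-.17,.24]);print(o.x,np.degrees(o.x[2]),o.fun.reshape(-1,2).round(1))
print("scene",proj(S,Wd(o.x,L)).round(1).tolist());print("side",proj(D,Wd(o.x,L)).round(1).tolist())
ob=bot.get_obs();print(ob["eef_pos"],ob["tool_rot"])
print("grasp pt",Wd(o.x,np.array([[-.017,0,0]])))
save(W,"w1c.png",(220,90,420,330),2.4)
E
```

```text
[ 0.51275799 -0.17457117  0.29965553] 17.168997289598337 [[ 0.5  1. ]
 [-1.  -1.1]
 [ 0.4  0.1]
 [ 0.1 -0.1]]
scene [[254.8, 219.2], [249.3, 211.5], [244.8, 205.0], [236.9, 176.8]]
side [[347.6, 166.9], [361.5, 165.4], [373.6, 164.0], [392.8, 143.7]]
[ 0.49989421 -0.17074222  0.16192085] [2.75937937e-04 9.92465383e-01 1.22524121e-01 4.75745417e-04]
grasp pt [[ 0.49651554 -0.17958942  0.        ]]
```

View pics/w1c.png

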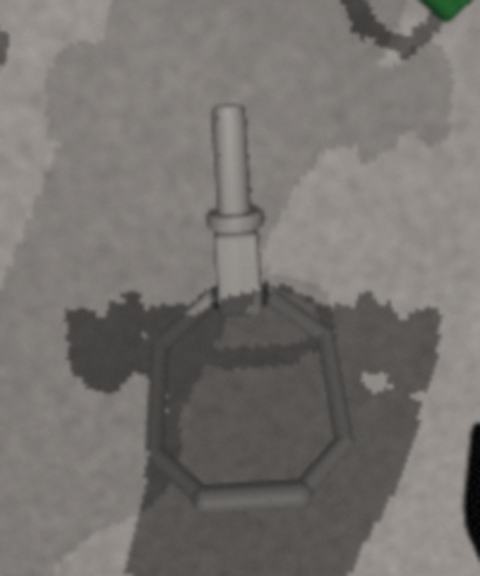

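Request:
step_arm:
  increments:
    - [-0.002,-0.005,-0.03,0,0,1.5,-1]
    - [-0.004,-0.01,-0.06,0,0,3.1,-1]
    - [-0.004,-0.01,-0.071,0,0,3.1,-1]
    - [-0.004,-0.01,-0.071,0,0,3.1,-1]
    - [-0.004,-0.01,-0.071,0,0,3.1,-1]

```text
t: 3.72
eef_pos: [0.4959, -0.1798, 0.0905]
tool_rot: [-0.0, 0.989, 0.149, -0.0]
contact_force: [0.3, 0.5, 0.6]
gripper_width: 0.999
```

```bash
python3 - <<'E'
from h import *
W=cam("wrist");save(W,"w2.png",(220,60,420,260),3)
for th in["pin_tip","pin_collar","ring_pivot","ring_bar"]:
    print(th,[( (np.array(d["location"])*[640,400]).round(1).tolist(),round(d["conf"],2)) for d in bot.place_of(th,"wrist")])
o=bot.get_obs();print(o["t"],o["eef_pos"],o["tool_rot"],o["contact_force"])
E
```

```text
pin_tip [([107.9, 215.4], 0.93), ([306.1, 133.7], 0.75)]
pin_collar [([311.5, 191.9], 0.92), ([114.9, 163.5], 0.83)]
ring_pivot [([451.0, 9.6], 0.85), ([119.3, 110.5], 0.75), ([310.9, 236.7], 0.57)]
ring_bar [([48.3, 18.9], 0.86), ([406.1, 19.0], 0.81), ([309.9, 354.0], 0.57)]
3.9667 [ 0.49683981 -0.1800867   0.09164974] [5.02267432e-04 9.88697531e-01 1.49918774e-01 1.14069456e-03] [ 0.79942796 -0.40334602  0.13750443]
```

View pics/w2.png

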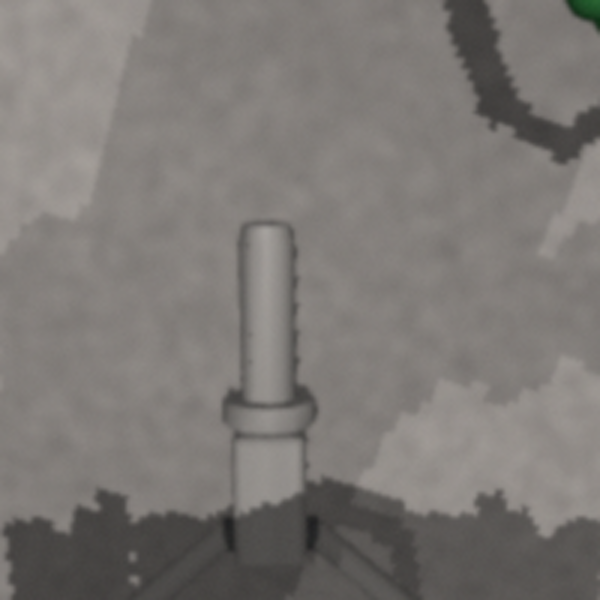

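```bash
python3 - <<'E'
from h import *
from scipy.optimize import least_squares
W=cam("wrist")
L=np.array([[.038,0,.015],[-.006,0,.023],[-.037,0,.024],[-.033,0,.012]])
u=np.array([[309,134.3],[309.7,205.7],[309.7,248.3],[310,237.7]])
def Wd(p,L):
    c,s=np.cos(p[2]),np.sin(p[2]);R=np.array([[c,-s,0],[s,c,0],[0,0,1]]);return L@R.T+[p[0],p[1],0]
f=lambda p:(proj(W,Wd(p,L))-u).ravel()
o=least_squares(f,[.5,-.17,.24]);print(o.x,np.degrees(o.x[2]),o.fun.reshape(-1,2).round(1))
ob=bot.get_obs();print(ob["eef_pos"],ob["tool_rot"],2*np.degrees(np.arctan2(ob["tool_rot"][2],ob["tool_rot"][1])))
print("grasp pt",Wd(o.x,np.array([[-.018,0,0]])))
E
```

```text
[ 0.5118205  -0.17254563  0.30689181] 17.58360564037332 [[ 0.1  0.5]
 [-0.2 -0.8]
 [ 0.1  1. ]
 [-0.  -0.8]]
[ 0.49658707 -0.18010517  0.09141352] [4.18082156e-04 9.88705360e-01 1.49868911e-01 9.19892942e-04] 17.2386685183156
grasp pt [[ 0.49466152 -0.17798338  0.        ]]
```

Request:
step_arm:
  increments:
    - [-0.001,0.002,-0.03,0,0,0.3,-1]
    - [-0.001,0.002,-0.06,0,0,0.3,-1]
    - [-0.001,0.002,-0.08,0,0,0.3,-1]
    - [-0.001,0.002,-0.087,0,0,0.3,-1]
    - [-0.001,0.002,-0.087,0,0,0.3,-1]
    - [-0.001,0.002,-0.087,0,0,0.3,0.5]
    - [-0.001,0.002,-0.087,0,0,0.3,1]
    - [-0.001,0.002,-0.087,0,0,0.3,1]
    - [-0.001,0.002,-0.087,0,0,0.3,1]
    - [-0.001,0.002,-0.087,0,0,0.3,1]
  force: 25

```text
t: 4.85
eef_pos: [0.4954, -0.1783, 0.0041]
tool_rot: [0.0, 0.988, 0.152, 0.001]
contact_force: [0.0, -0.8, -0.5]
gripper_width: 0.298
```

Request:
step_arm:
  increments:
    - [0,0,0,0,0,0,1]
    - [0,0,0,0,0,0,1]
    - [0,0,0,0,0,0,1]
  force: 25

```text
t: 5.1
eef_pos: [0.4951, -0.1781, 0.004]
tool_rot: [0.0, 0.988, 0.152, 0.0]
contact_force: [-1.6, 1.4, 5.2]
gripper_width: 0.181
```

```bash
python3 - <<'E'
from h import *
W=cam("wrist");save(W,"w3.png",(200,60,440,400),1.75)
o=bot.get_obs();print(o["t"],o["eef_pos"],o["tool_rot"],o["contact_force"],o["gripper_width"]*85)
E
```

```text
5.15 [ 0.49507235 -0.17810746  0.00396707] [1.50610427e-04 9.88311834e-01 1.52445442e-01 2.88130474e-04] [-0.62885725  0.77511214  6.73482225] 14.922667338438202
```

View pics/w3.png

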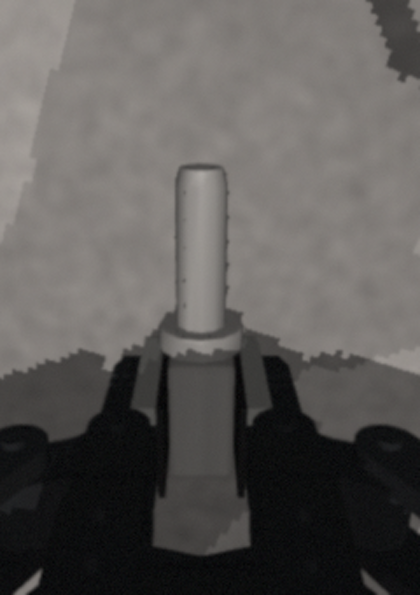

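Request:
step_arm:
  increments:
    - [0,0,0.004,0,0,0,1]
    - [0,0,0.015,0,0,0,1]
    - [0,0,0.04,0,0,0,1]
    - [0,0,0.07,0,0,0,1]
    - [0,0,0.1,0,0,0,1]
    - [0,0.01,0.13,0,0,0,1]
    - [-0.005,0.03,0.15,0,0,-2,1]
    - [-0.01,0.055,0.16,0,0,-4,1]
    - [-0.016,0.08,0.167,0,0,-6,1]
    - [-0.022,0.11,0.167,0,0,-8,1]
  force: 30

```text
t: 5.98
eef_pos: [0.4732, -0.0682, 0.1727]
tool_rot: [0.001, 0.997, 0.081, 0.002]
contact_force: [0.8, 0.1, -2.3]
gripper_width: 0.184
```

Request:
step_arm:
  increments:
    - [-0.006,0.03,0,0,0,-2,1]
    - [-0.012,0.06,0,0,0,-4,1]
    - [-0.018,0.09,0,0,0,-6,1]
    - [-0.024,0.12,0,0,0,-8,1]
    - [-0.03,0.15,0,0,0,-10,1]
    - [-0.036,0.18,0,0,0,-12,1]
    - [-0.042,0.205,0,0,0,-12.1,1]
    - [-0.045,0.219,-0.02,0,0,-12.1,1]
    - [-0.045,0.219,-0.04,0,0,-12.1,1]
    - [-0.045,0.219,-0.05,0,0,-12.1,1]

```text
t: 6.82
eef_pos: [0.4263, 0.1514, 0.1193]
tool_rot: [0.0, 1.0, -0.021, -0.001]
contact_force: [-1.4, -0.8, -2.8]
gripper_width: 0.179
```

Request:
step_arm:
  increments:
    - [0,0,0,0,0,0,1]
    - [0,0,0,0,0,0,1]

```text
t: 6.98
eef_pos: [0.4276, 0.1501, 0.1204]
tool_rot: [0.0, 1.0, -0.023, -0.001]
contact_force: [0.5, 0.7, -3.2]
gripper_width: 0.179
```

```bash
python3 - <<'E'
from h import *
o=bot.get_obs();print(o["t"],o["eef_pos"],o["tool_rot"],o["contact_force"],o["gripper_width"]*85)
W=cam("wrist");save(W,"w4.png")
for th in["slot_end","hole_end","coupling","pin_tip","pin_collar"]:
    print(th,[( (np.array(d["location"])*[640,400]).round(1).tolist(),round(d["conf"],2)) for d in bot.place_of(th,"wrist")])
E
```

```text
6.9833 [0.42755883 0.1500559  0.12039465] [ 4.57806291e-04  9.99738729e-01 -2.28467561e-02 -5.37814085e-04] [ 0.54732643  0.6927417  -3.15085295] 15.181478013032685
slot_end [([371.1, 65.8], 0.77), ([316.5, 232.2], 0.43)]
hole_end [([340.9, 81.0], 0.68)]
coupling [([317.9, 111.4], 0.91)]
pin_tip [([315.8, 153.1], 0.97), ([565.4, 156.8], 0.59)]
pin_collar [([572.0, 105.9], 0.82), ([314.6, 243.4], 0.71)]
```

View pics/w4.png

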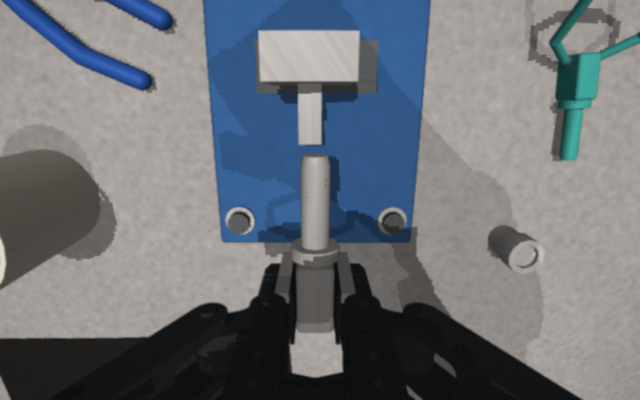

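```bash
python3 - <<'E'
import cv2
a=cv2.imread("pics/w4.png")
cv2.imwrite("pics/w4a.png",cv2.resize(a[20:170,240:400],None,fx=4,fy=4,interpolation=cv2.INTER_CUBIC))
cv2.imwrite("pics/w4b.png",cv2.resize(a[140:290,200:430],None,fx=3.4,fy=3.4,interpolation=cv2.INTER_CUBIC))
E
```

```text
(no output)
```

View pics/w4a.png

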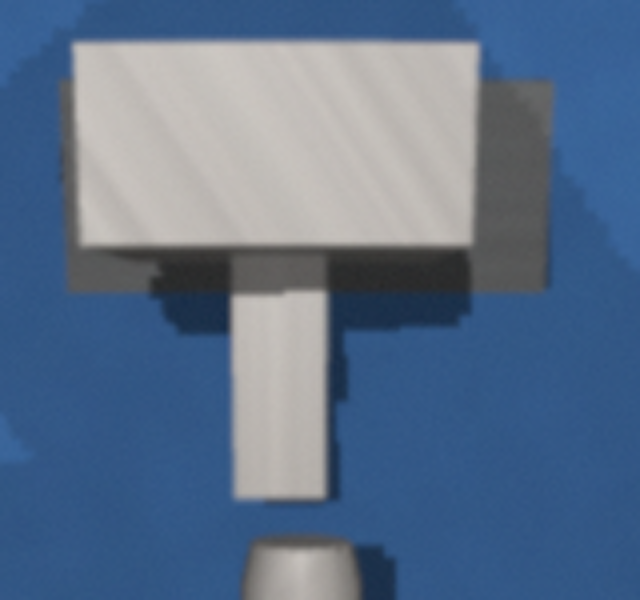

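View pics/w4b.png

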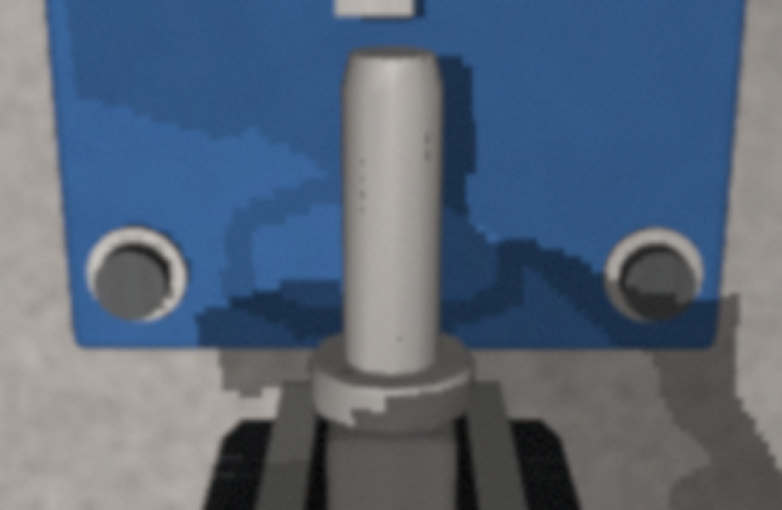

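```bash
cat > fitc.py <<'E'
from h import *
from scipy.optimize import least_squares
W=cam("wrist")
def Wd(p,L):
    c,s=np.cos(p[2]),np.sin(p[2]);R=np.array([[c,-s,0],[s,c,0],[0,0,1]]);return L@R.T+[p[0],p[1],p[4] if len(p)>4 else 0]
u=np.array([[258,30.5],[360,30.5],[358,81.75],[260,81.75],[298.5,144.75],[322,144.75],[257,93],[377,93],[238.2,223.8],[394.1,222.4]])
def L(d): return np.array([[.042,d+.025,.078],[.042,d-.025,.078],[.018,d-.025,.078],[.018,d+.025,.078],[-.018,d+.007,.0492],[-.018,d-.007,.0492],[.018,.039,.016],[.018,-.039,.016],[-.08,.058,.025],[-.08,-.058,.025]])
def f(p):
    r=proj(W,Wd(p,L(p[3])))-u; r[6:8,1]=0; return r.ravel()
for p0 in ([.49,.148,-.045,0],[.49,.148,-.045,0,0]):
    o=least_squares(f,p0);print(o.x.round(4),np.degrees(o.x[2]).round(2));print(o.fun.reshape(-1,2).round(1).tolist())
    p=o.x;m=Wd(p,np.array([[.018,p[3],.062]]))[0];print("mouth",m)
ob=bot.get_obs();tcp=ob["eef_pos"];print(tcp,2*np.degrees(np.arctan2(ob["tool_rot"][2],ob["tool_rot"][1])))
# pin in wrist cam
def g(q): # tcp-relative: pin origin x,y,yaw with axis height TCP+.008
    c,s=np.cos(q[2]),np.sin(q[2]);R=np.array([[c,-s,0],[s,c,0],[0,0,1]])
    P=np.array([[.038,0,0.005],[.0,0,.0105],[-.006,0,.0115],[0,.0105,0],[0,-.0105,0]])@R.T+[q[0],q[1],tcp[2]+.008]
    return P
up=np.array([[315,154.0],[200+392/3.4,140+335/3.4],[200+392/3.4,140+432/3.4],[200+470/3.4,0],[200+312/3.4,0]])
def fp(q):
    r=proj(W,g(q))-up;r[3:,1]=0;r[1:3,0]=0;return r.ravel()
o=least_squares(fp,[.445,.15,-.045]);print("pin",o.x,np.degrees(o.x[2]),o.fun.reshape(-1,2).round(1).tolist())
q=o.x;print("tip",g(q)[0])
E
python3 fitc.py
```

```text
[ 0.4956  0.1461 -0.0428  0.0042] -2.45
[[0.7, 0.5], [-0.8, 0.4], [-0.3, -0.5], [0.7, -0.4], [0.4, -0.7], [-0.7, -0.7], [3.1, 0.0], [-3.8, 0.0], [0.7, -0.2], [0.1, 1.1]]
mouth [0.51379451 0.14958061 0.062     ]
[ 0.4956  0.1461 -0.0427  0.0042  0.0019] -2.45
[[0.2, -0.1], [-0.3, -0.3], [0.1, -0.6], [0.2, -0.5], [0.3, -0.3], [-0.6, -0.3], [2.6, 0.0], [-3.4, 0.0], [0.1, 0.7], [0.7, 2.0]]
mouth [0.51377168 0.14955478 0.06387112]
[0.42823974 0.15081153 0.12090562] -2.5988777093665334
pin [ 0.44810162  0.14944473 -0.04254785] -2.4378121172480434 [[-0.0, -3.3], [0.0, 9.8], [0.0, -4.0], [-47.8, 0.0], [47.8, 0.0]]
tip [0.48606723 0.1478284  0.13390562]
```

```bash
sed -i 's/\[0,.0105,0\],\[0,-.0105,0\]/[0,-.0105,0],[0,.0105,0]/' fitc.py; python3 fitc.py | tail -2
```

```text
pin [ 0.44824741  0.14947542 -0.0424545 ] -2.4324639132230295 [[-0.0, -4.0], [0.0, 9.2], [0.0, -4.6], [1.3, 0.0], [-1.3, 0.0]]
tip [0.48621317 0.14786263 0.13375885]
```

```bash
sed -i 's/140+335\/3.4/140+387\/3.4/' fitc.py; sed -i 's/r\[1:3,0\]=0/r[1:3,0]=0/; s/\[315,154.0\]/[315,155.0]/; s/\[.038,0,0.005\]/[.038,0,0.003]/; s/tcp\[2\]+.008/tcp[2]+.008+(q[3] if len(q)>3 else 0)/' fitc.py; sed -i 's/least_squares(fp,\[.445,.15,-.045\])/least_squares(fp,[.445,.15,-.045,0])/' fitc.py; python3 fitc.py | tail -2
```

```text
pin [ 0.4455799   0.1496175  -0.04238436 -0.00061767] -2.428444692504824 [[0.0, 0.6], [0.0, -1.0], [0.0, 0.4], [1.1, 0.0], [-1.1, 0.0]]
tip [0.48354577 0.14800737 0.13102015]
```

Request:
step_arm:
  increments:
    - [0,0.003,-0.015,0,0,0,1]
    - [0,0.003,-0.03,0,0,0,1]
    - [0,0.003,-0.045,0,0,0,1]
    - [0,0.003,-0.055,0,0,0,1]
    - [0,0.003,-0.06,0,0,0,1]
    - [0,0.003,-0.064,0,0,0,1]
    - [0,0.003,-0.0663,0,0,0,1]
    - [0,0.003,-0.0663,0,0,0,1]
    - [0,0.003,-0.0663,0,0,0,1]

```text
t: 8.18
eef_pos: [0.4281, 0.1541, 0.0544]
tool_rot: [-0.0, 1.0, -0.022, 0.0]
contact_force: [-0.5, -0.4, -2.6]
gripper_width: 0.183
```

```bash
python3 - <<'E'
from h import *
o=bot.get_obs();print(o["t"],o["eef_pos"],o["tool_rot"],o["contact_force"],o["gripper_width"]*85)
W=cam("wrist");save(W,"w5.png",(220,0,420,300),2);
D=cam("side");save(D,"s5.png",(270,200,430,320),4.5)
E
```

```text
8.1833 [0.42813431 0.15409807 0.05439258] [-1.37764479e-04  9.99750151e-01 -2.23493023e-02  3.53345545e-04] [-0.45315807 -0.39617929 -2.64491765] 15.525074587752536
```

View pics/w5.png

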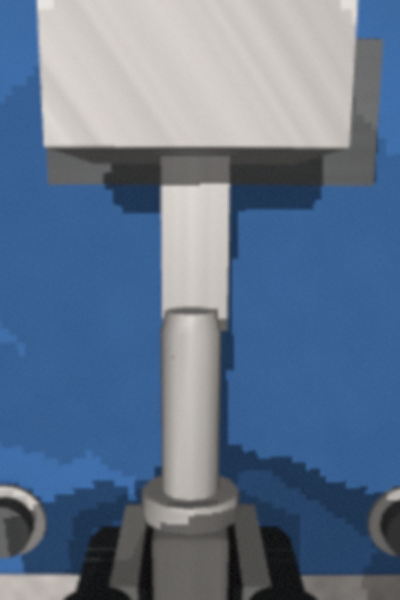

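View pics/s5.png

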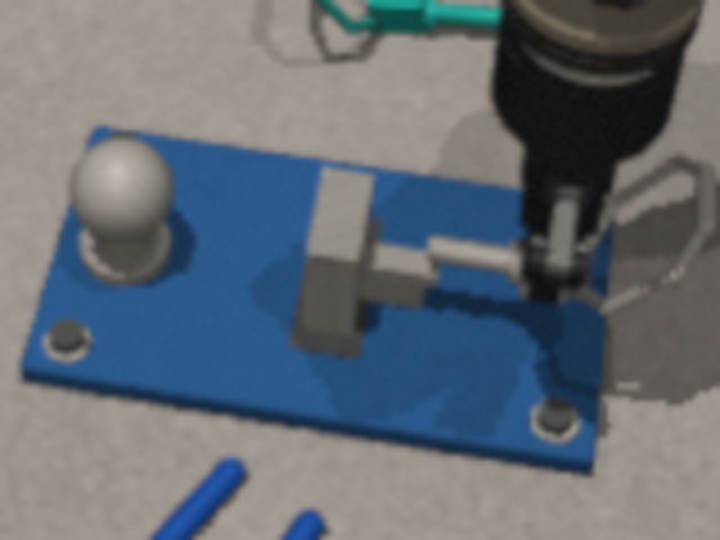

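Request:
step_arm:
  increments:
    - [0,-0.0009,0,0,0,0,1]
    - [0.006,-0.0012,0,0,0,0,1]
    - [0.012,-0.0014,0,0,0,0,1]
    - [0.018,-0.0017,0,0,0,0,1]
    - [0.023,-0.0019,0,0,0,0,1]
    - [0.026,-0.002,0,0,0,0,1]
    - [0.026,-0.002,0,0,0,0,1]

```text
t: 8.87
eef_pos: [0.4548, 0.1519, 0.054]
tool_rot: [-0.0, 1.0, -0.023, 0.0]
contact_force: [-0.1, 0.4, -1.7]
gripper_width: 0.18
```

```bash
python3 - <<'E'
from h import *
o=bot.get_obs();print(o["t"],o["eef_pos"],o["tool_rot"],o["contact_force"],o["gripper_width"]*85)
W=cam("wrist");save(W,"w6.png",(240,0,400,200),3.7);
S=cam("side");save(S,"s6.png",(270,200,430,320),4.5)
E
```

```text
8.8667 [0.45483501 0.15191096 0.05401796] [-1.47738088e-04  9.99741340e-01 -2.27405604e-02  3.13644174e-04] [-0.07384545  0.38628476 -1.73642539] 15.288771319878446
```

View pics/w6.png

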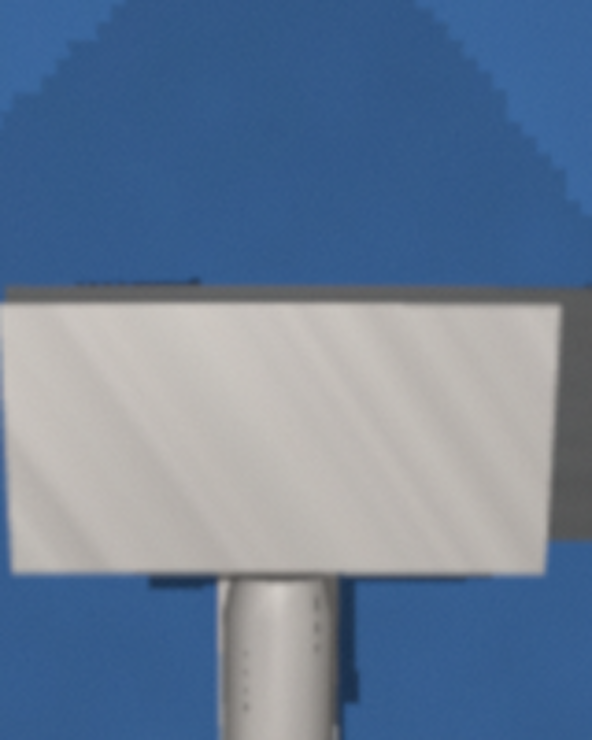

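View pics/s6.png

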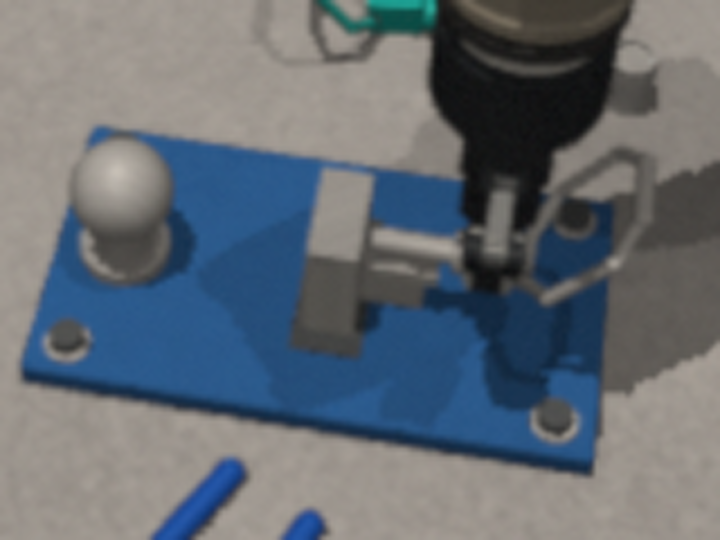

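Request:
step_arm:
  increments:
    - [0.001,0,0,0,0,0,1]
    - [0.002,-0.0001,0,0,0,0,1]
    - [0.003,-0.0001,0,0,0,0,1]
    - [0.004,-0.0002,0,0,0,0,1]
    - [0.005,-0.0002,0,0,0,0,1]
    - [0.005,-0.0002,0,0,0,0,1]

```text
t: 9.47
eef_pos: [0.4591, 0.1518, 0.0541]
tool_rot: [-0.0, 1.0, -0.022, 0.0]
contact_force: [-0.3, -0.3, -2.1]
gripper_width: 0.18
```

Request:
step_arm:
  increments:
    - [0.001,0,0,0,0,0,1]
    - [0.002,-0.0001,0,0,0,0,1]
    - [0.003,-0.0001,0,0,0,0,1]
    - [0.003,-0.0001,0,0,0,0,1]

```text
t: 9.8
eef_pos: [0.4621, 0.1517, 0.054]
tool_rot: [-0.0, 1.0, -0.022, 0.0]
contact_force: [0.1, 0.0, -1.9]
gripper_width: 0.177
```

Request:
step_arm:
  increments:
    - [0.0015,-0.0001,0,0,0,0,1]
    - [0.003,-0.0001,0,0,0,0,1]
    - [0.0045,-0.0002,0,0,0,0,1]
    - [0.006,-0.0003,0,0,0,0,1]
    - [0.006,-0.0003,0,0,0,0,1]

```text
t: 10.22
eef_pos: [0.4682, 0.1513, 0.0541]
tool_rot: [-0.0, 1.0, -0.022, 0.0]
contact_force: [0.5, -0.2, -2.0]
gripper_width: 0.179
```

Request:
step_arm:
  increments:
    - [0.0015,-0.0001,0,0,0,0,1]
    - [0.003,-0.0001,0,0,0,0,1]
    - [0.0045,-0.0002,0,0,0,0,1]
    - [0.006,-0.0003,0,0,0,0,1]
    - [0.006,-0.0003,0,0,0,0,1]

```text
t: 10.63
eef_pos: [0.4742, 0.151, 0.054]
tool_rot: [-0.0, 1.0, -0.022, 0.0]
contact_force: [0.6, -0.1, -3.3]
gripper_width: 0.181
```

Request:
step_arm:
  increments:
    - [0.002,-0.0001,0,0,0,0,1]
    - [0.004,-0.0002,0,0,0,0,1]
    - [0.006,-0.0003,0,0,0,0,1]
    - [0.008,-0.0004,0,0,0,0,1]
    - [0.01,-0.0005,0,0,0,0,1]
    - [0.01,-0.0005,0,0,0,0,1]

```text
t: 11.13
eef_pos: [0.4844, 0.1505, 0.054]
tool_rot: [-0.0, 1.0, -0.022, 0.0]
contact_force: [-0.1, -0.3, -2.8]
gripper_width: 0.182
```

```bash
python3 - <<'E'
from h import *
o=bot.get_obs();print(o["t"],o["eef_pos"],o["tool_rot"],o["contact_force"],o["gripper_width"]*85)
W=cam("wrist");save(W,"w7.png",(220,60,420,300),2.4);
S=cam("side");save(S,"s7.png",(270,200,430,320),4.5)
E
```

```text
11.1333 [0.48438112 0.15051282 0.05403902] [-6.49412920e-05  9.99747194e-01 -2.24829845e-02  2.44248887e-04] [-0.11216749 -0.25894076 -2.82045193] 15.493027617047208
```

View pics/w7.png

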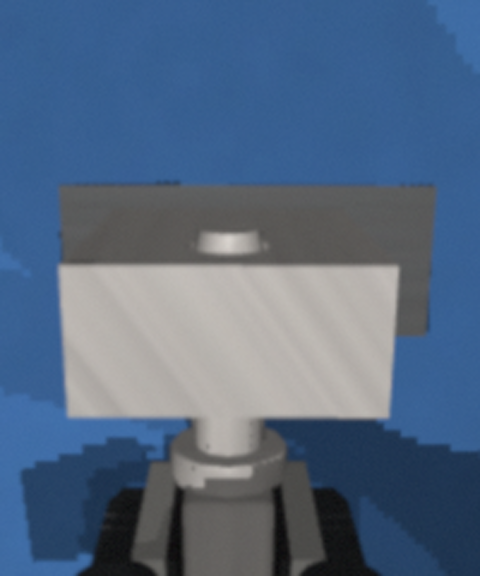

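View pics/s7.png

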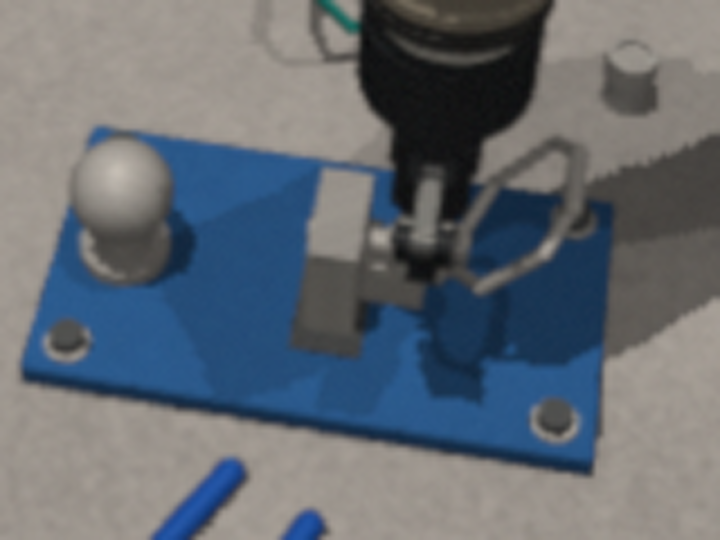

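Pin is through the lug; the tip shows at wrist crop (228,242), and there's about 12 mm to go.

Request:
step_arm:
  increments:
    - [0.002,-0.0001,0,0,0,0,1]
    - [0.004,-0.0002,0,0,0,0,1]
    - [0.006,-0.0003,0,0,0,0,1]
    - [0.008,-0.0004,0,0,0,0,1]
    - [0.009,-0.0004,0,0,0,0,1]
    - [0.009,-0.0004,0,0,0,0,1]

```text
t: 11.73
eef_pos: [0.4932, 0.1502, 0.054]
tool_rot: [-0.0, 1.0, -0.022, 0.0]
contact_force: [0.2, -0.6, -2.7]
gripper_width: 0.179
```

Request:
step_arm:
  increments:
    - [0.001,0,0,0,0,0,1]
    - [0.002,-0.0001,0,0,0,0,1]
    - [0.002,-0.0001,0,0,0,0,1]

```text
t: 11.98
eef_pos: [0.495, 0.15, 0.054]
tool_rot: [-0.0, 1.0, -0.022, 0.0]
contact_force: [-0.0, -0.3, -2.3]
gripper_width: 0.183
```

Request:
step_arm:
  increments:
    - [0.0005,0,0,0,0,0,1]
    - [0.001,0,0,0,0,0,1]
    - [0.001,0,0,0,0,0,1]

```text
t: 12.23
eef_pos: [0.4956, 0.15, 0.0539]
tool_rot: [0.0, 1.0, -0.022, -0.0]
contact_force: [-0.9, -0.4, -2.1]
gripper_width: 0.179
```

Request:
step_arm:
  increments:
    - [0.0005,0,0,0,0,0,1]
    - [0.001,0,0,0,0,0,1]
    - [0.001,0,0,0,0,0,1]

```text
t: 12.48
eef_pos: [0.4956, 0.15, 0.0538]
tool_rot: [0.0, 1.0, -0.022, -0.001]
contact_force: [-5.6, 1.1, 1.2]
gripper_width: 0.179
```

Request:
step_arm:
  increments:
    - [0.0005,0,0,0,0,0,1]
    - [0.001,0,0,0,0,0,1]
    - [0.001,0,0,0,0,0,1]

```text
t: 12.73
eef_pos: [0.4956, 0.15, 0.0536]
tool_rot: [0.001, 1.0, -0.022, -0.002]
contact_force: [-8.3, 0.4, 2.6]
gripper_width: 0.183
```

Request:
step_arm:
  increments:
    - [-0.0012,0,0.0002,0,0,0,1]
    - [-0.0012,0,0.0002,0,0,0,1]

```text
t: 12.9
eef_pos: [0.4956, 0.15, 0.0538]
tool_rot: [0.0, 1.0, -0.022, -0.001]
contact_force: [-4.2, 1.4, -2.1]
gripper_width: 0.181
```

```bash
python3 - <<'E'
from h import *
o=bot.get_obs();print(o["t"],o["eef_pos"],o["tool_rot"],o["contact_force"],o["gripper_width"]*85)
W=cam("wrist");save(W,"w8.png",(220,60,420,300),2.4);
S=cam("side");save(S,"s8.png",(270,200,430,320),4.5)
E
```

```text
12.9 [0.49561975 0.14998895 0.05384854] [ 2.06209886e-04  9.99754142e-01 -2.21599554e-02 -7.40559878e-04] [-4.2213006   1.441281   -2.06761134] 15.369498279548509
```

View pics/w8.png

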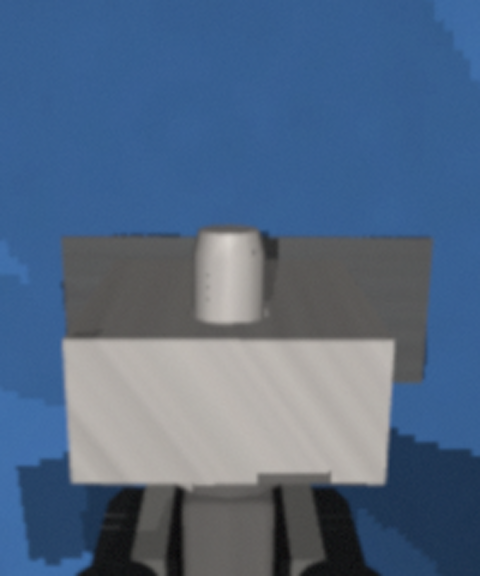

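View pics/s8.png

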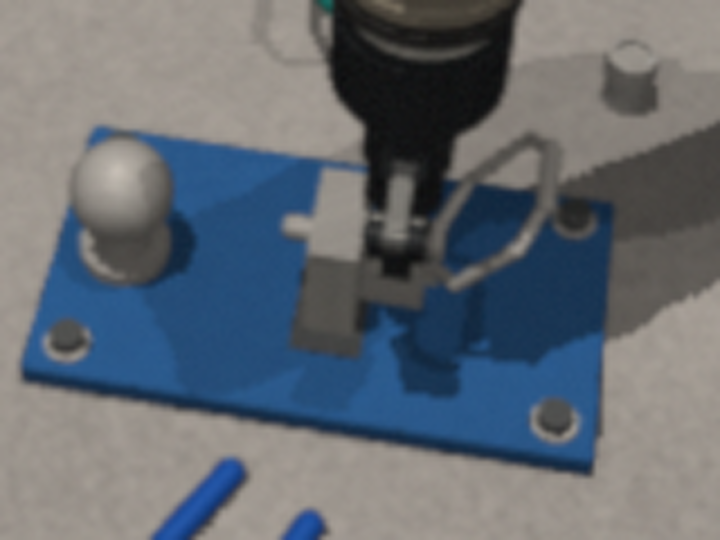

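Request:
step_arm:
  increments:
    - [-0.0007,0,0,0,0,0,1]
    - [-0.0007,0,0,0,0,0,0.5]
    - [-0.0007,0,0,0,0,0,0.1]
    - [-0.0007,0,0,0,0,0,-0.3]
    - [-0.0007,0,0,0,0,0,-0.3]
    - [-0.0007,0,0,0,0,0,-0.3]
    - [-0.0007,0,0.004,0,0,0,-0.3]
    - [-0.0007,0,0.012,0,0,0,-0.3]
    - [-0.0007,0,0.025,0,0,0,-0.3]
    - [-0.0007,0,0.04,0,0,0,-0.3]

```text
t: 13.83
eef_pos: [0.4956, 0.1499, 0.0948]
tool_rot: [0.0, 1.0, -0.022, -0.0]
contact_force: [-0.3, -0.3, -0.5]
gripper_width: 0.648
```

```bash
python3 - <<'E'
from h import *
o=bot.get_obs();print(o["t"],o["eef_pos"],o["tool_rot"],o["contact_force"],o["gripper_width"]*85)
W=cam("wrist");save(W,"w9.png");
S=cam("side");save(S,"s9.png",(270,200,430,320),4.5)
E
```

```text
13.8333 [0.49555365 0.14994183 0.09480406] [ 1.48181944e-04  9.99751518e-01 -2.22863712e-02 -4.45623284e-04] [-0.25203261 -0.32592612 -0.51304863] 55.1007873470163
```

View pics/w9.png

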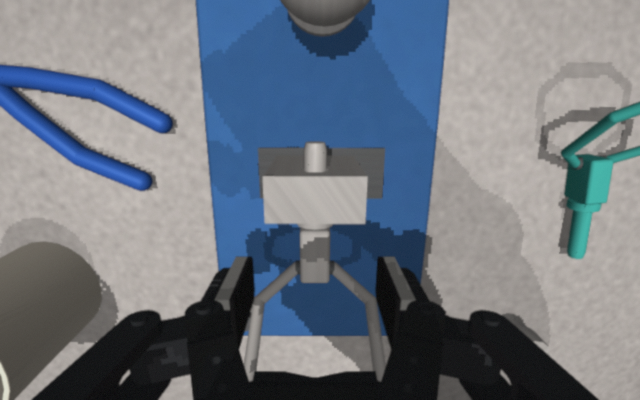

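View pics/s9.png

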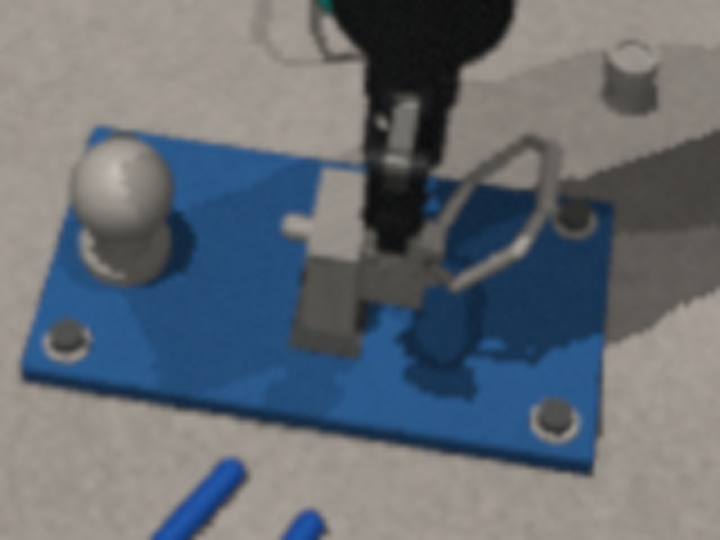

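Request:
step_arm:
  increments:
    - [0,0,0.03,0,0,0,-0.3]
    - [0,0,0.06,0,0,0,0.5]
    - [0,0,0.085,0,0,0,1]
    - [-0.02,0.001,0.085,0,0,0,1]
    - [-0.045,0.002,0.085,0,0,0,1]
    - [-0.07,0.003,0.085,0,0,0,1]
    - [-0.083,0.0035,0.085,0,0,0,1]
    - [-0.083,0.0035,0.085,0,0,0,1]
    - [-0.083,0.0035,0.085,0,0,0,1]

```text
t: 14.68
eef_pos: [0.4132, 0.1535, 0.1795]
tool_rot: [-0.0, 1.0, -0.022, 0.001]
contact_force: [-0.7, -0.8, 0.4]
gripper_width: -0.002
```

```bash
python3 - <<'E'
from h import *
o=bot.get_obs();print(o["t"],o["eef_pos"],o["tool_rot"],o["contact_force"],o["gripper_width"]*85)
W=cam("wrist");save(W,"w10.png");
S=cam("side");save(S,"s10.png",(270,180,470,330),3.8)
E
```

```text
14.6833 [0.41323853 0.15354613 0.17946722] [-2.61935151e-05  9.99756013e-01 -2.20814602e-02  5.67511602e-04] [-0.66606024 -0.80669656  0.35681804] -0.2014658040943372
```

View pics/w10.png

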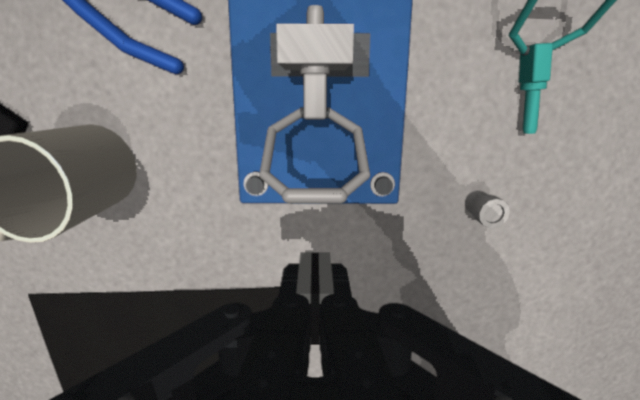

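View pics/s10.png

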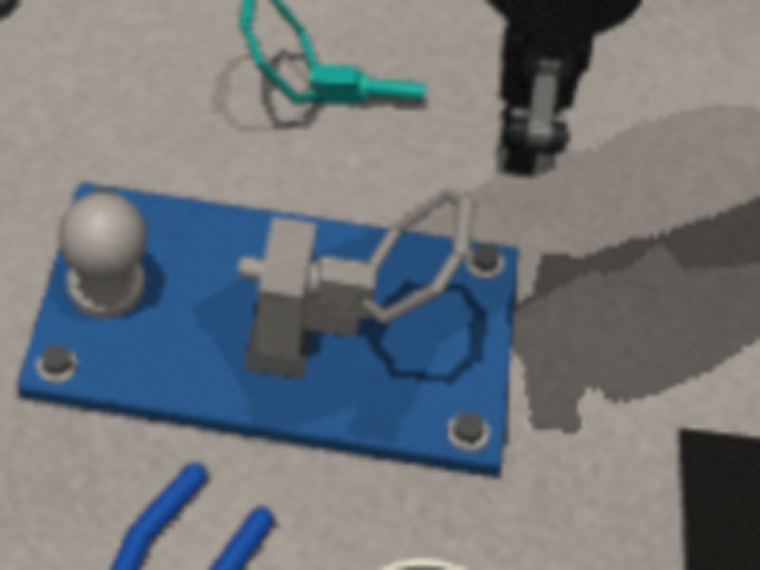

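Request:
step_arm:
  increments:
    - [0,0,-0.03,0,0,0,1]
    - [0,0,-0.055,0,0,0,1]
    - [0,0,-0.065,0,0,0,1]
    - [0,0,-0.065,0,0,0,1]
    - [0.004,-0.0002,-0.065,0,0,0,1]
    - [0.008,-0.0003,-0.064,0,0,0,1]
    - [0.012,-0.0005,-0.062,0,0,0,1]
    - [0.016,-0.0007,-0.061,0,0,0,1]

```text
t: 15.45
eef_pos: [0.43, 0.1532, 0.1195]
tool_rot: [-0.0, 1.0, -0.022, 0.001]
contact_force: [-1.7, -0.1, 2.4]
gripper_width: 0.0
```

```bash
python3 - <<'E'
from h import *
o=bot.get_obs();print(o["t"],o["eef_pos"],o["tool_rot"],o["contact_force"],o["gripper_width"]*85)
W=cam("wrist");save(W,"w11.png");
S=cam("side");save(S,"s11.png",(270,180,470,330),3.8)
E
```

```text
15.45 [0.42996634 0.15315845 0.11947824] [-3.09119500e-04  9.99748791e-01 -2.23972098e-02  7.90116700e-04] [-1.66678485 -0.13789908  2.43639638] 0.025092776084660186
```

View pics/w11.png

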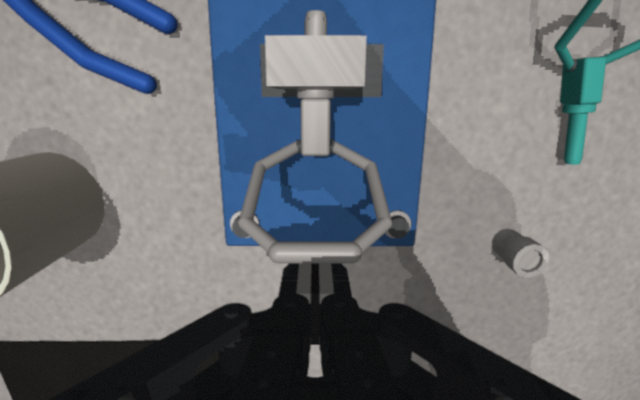

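View pics/s11.png

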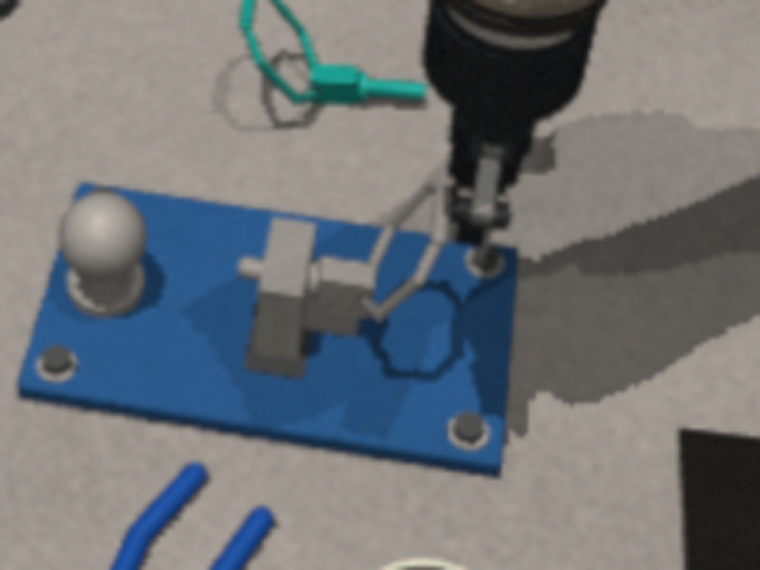

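Request:
step_arm:
  increments:
    - [0.007,-0.0003,0.003,0,0,0,1]
    - [0.014,-0.0006,0.006,0,0,0,1]
    - [0.021,-0.0009,0.008,0,0,0,1]
    - [0.028,-0.0012,0.009,0,0,0,1]
    - [0.035,-0.0015,0.01,0,0,0,1]
    - [0.041,-0.0018,0.01,0,0,0,1]
    - [0.047,-0.002,0.009,0,0,0,1]
    - [0.053,-0.0023,0.008,0,0,0,1]
    - [0.059,-0.0025,0.006,0,0,0,1]
    - [0.064,-0.0027,0.004,0,0,0,1]

```text
t: 16.38
eef_pos: [0.4936, 0.1501, 0.1219]
tool_rot: [0.0, 1.0, -0.022, 0.0]
contact_force: [-1.0, -0.1, -0.5]
gripper_width: 0.001
```

```bash
python3 - <<'E'
from h import *
o=bot.get_obs();print(o["t"],o["eef_pos"],o["tool_rot"],o["contact_force"],o["gripper_width"]*85)
W=cam("wrist");save(W,"w12.png");
S=cam("side");save(S,"s12.png",(270,180,470,330),3.8)
E
```

```text
16.3833 [0.49360957 0.15006281 0.12187697] [ 1.03561965e-05  9.99749284e-01 -2.23912416e-02  3.92983346e-05] [-1.01056336 -0.08334174 -0.47529492] 0.04885985588531873
```

View pics/w12.png

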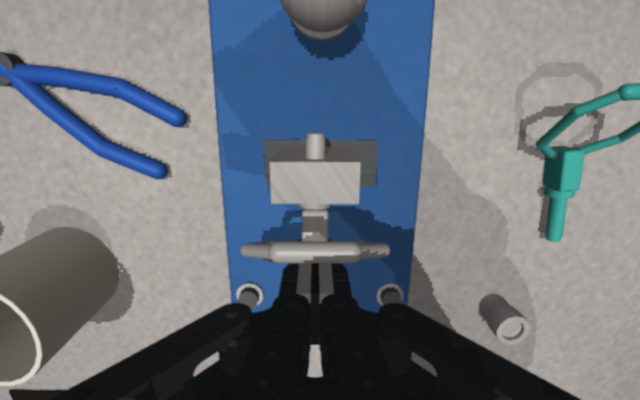

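View pics/s12.png

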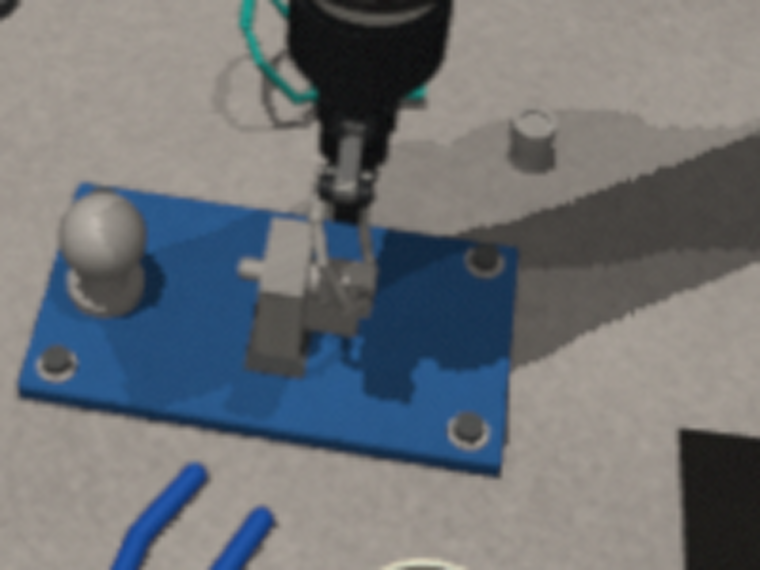

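Request:
step_arm:
  increments:
    - [0.005,-0.0002,-0.001,0,0,0,1]
    - [0.01,-0.0004,-0.003,0,0,0,1]
    - [0.015,-0.0006,-0.005,0,0,0,1]
    - [0.02,-0.0008,-0.009,0,0,0,1]
    - [0.025,-0.001,-0.013,0,0,0,1]
    - [0.029,-0.0012,-0.017,0,0,0,1]
    - [0.033,-0.0014,-0.022,0,0,0,1]
    - [0.037,-0.0015,-0.026,0,0,0,1]
    - [0.04,-0.0017,-0.029,0,0,0,1]
    - [0.042,-0.0018,-0.03,0,0,0,1]

```text
t: 17.32
eef_pos: [0.535, 0.1482, 0.0915]
tool_rot: [0.0, 1.0, -0.022, -0.0]
contact_force: [-0.1, 1.0, -0.9]
gripper_width: -0.003
```

```bash
python3 - <<'E'
from h import *
o=bot.get_obs();print(o["t"],o["eef_pos"],o["tool_rot"],o["contact_force"],o["gripper_width"]*85)
W=cam("wrist");save(W,"w13.png");
S=cam("side");save(S,"s13.png",(270,180,470,330),3.8)
E
```

```text
17.3167 [0.53503384 0.1481761  0.09150291] [ 1.33775557e-04  9.99748981e-01 -2.24015807e-02 -3.54270633e-04] [-0.07945231  0.96711866 -0.90028026] -0.24088439326348454
```

View pics/w13.png

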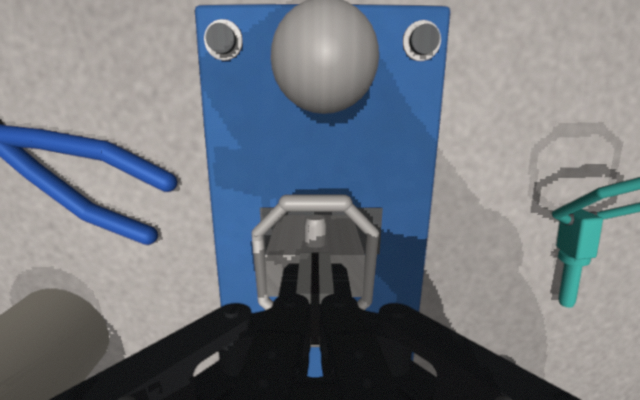

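View pics/s13.png

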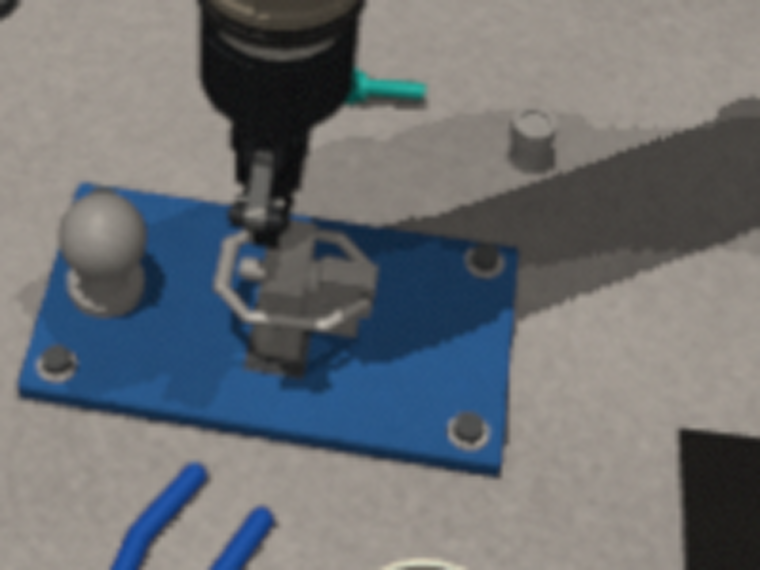

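Request:
step_arm:
  increments:
    - [0,0,0.01,0,0,0,1]
    - [0.012,-0.0005,0.012,0,0,0,1]
    - [0.025,-0.001,0.01,0,0,0,1]
    - [0.025,-0.001,-0.005,0,0,0,1]
    - [0.025,-0.001,-0.016,0,0,0,1]
    - [0.025,-0.001,-0.021,0,0,0,1]
    - [0.025,-0.001,-0.021,0,0,0,1]

```text
t: 18.0
eef_pos: [0.5584, 0.1471, 0.0701]
tool_rot: [0.0, 1.0, -0.022, -0.001]
contact_force: [0.0, -1.0, -0.1]
gripper_width: -0.002
```

Request:
step_arm:
  increments:
    - [0,0,-0.001,0,0,0,1]
    - [0,0,-0.002,0,0,0,1]
    - [0,0,-0.003,0,0,0,1]
    - [0,0,-0.003,0,0,0,1]

```text
t: 18.33
eef_pos: [0.56, 0.1474, 0.0685]
tool_rot: [-0.0, 1.0, -0.022, 0.0]
contact_force: [0.1, -0.3, -0.6]
gripper_width: 0.003
```

Request:
step_arm:
  increments:
    - [0,0,-0.001,0,0,0,1]
    - [0,0,-0.001,0,0,0,1]
    - [0,0,-0.002,0,0,0,1]
    - [0,0,-0.002,0,0,0,1]

```text
t: 18.67
eef_pos: [0.5598, 0.1473, 0.0661]
tool_rot: [0.0, 1.0, -0.022, -0.0]
contact_force: [0.1, 0.4, -0.1]
gripper_width: 0.003
```

Request:
step_arm:
  increments:
    - [0,0,-0.001,0,0,0,1]
    - [0,0,-0.001,0,0,0,1]
    - [0,0,-0.001,0,0,0,1]

```text
t: 18.92
eef_pos: [0.5598, 0.1473, 0.0651]
tool_rot: [0.0, 1.0, -0.022, -0.0]
contact_force: [-0.8, 0.7, -0.0]
gripper_width: 0.002
```

Request:
step_arm:
  increments:
    - [0,0,-0.001,0,0,0,1]
    - [0,0,-0.0015,0,0,0,1]
    - [0,0,-0.0015,0,0,0,1]

```text
t: 19.17
eef_pos: [0.5601, 0.1475, 0.064]
tool_rot: [-0.0, 1.0, -0.022, 0.0]
contact_force: [-0.5, -0.3, 5.3]
gripper_width: -0.002
```

```bash
python3 - <<'E'
from h import *
o=bot.get_obs();print(o["t"],o["eef_pos"],o["contact_force"])
W=cam("wrist");save(W,"w14.png");
E
```

```text
19.1667 [0.56007953 0.14752104 0.0640467 ] [-0.48808299 -0.25862556  5.30214831]
```

View pics/w14.png

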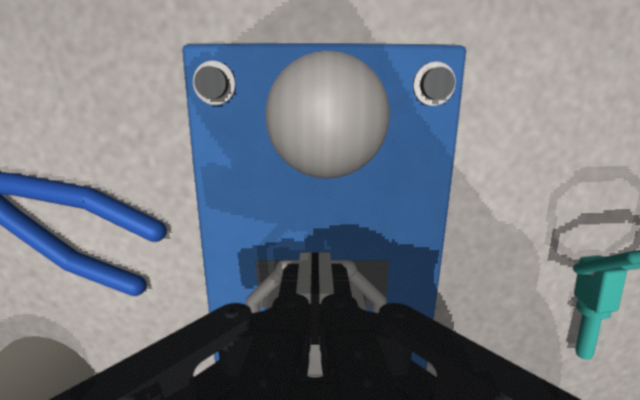

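Request:
step_arm:
  increments:
    - [0,0,0.01,0,0,0,1]
    - [0,0,0.04,0,0,0,1]
    - [0,0,0.075,0,0,0,1]
    - [0,0,0.1,0,0,0,1]
    - [-0.03,0.001,0.12,0,0,0,1]
    - [-0.06,0.002,0.12,0,0,0,1]
    - [-0.09,0.003,0.12,0,0,0,1]
    - [-0.11,0.004,0.12,0,0,0,1]
    - [-0.11,0.004,0.12,0,0,0,1]
    - [-0.11,0.004,0.12,0,0,0,1]

```text
t: 20.05
eef_pos: [0.4494, 0.1513, 0.1844]
tool_rot: [0.0, 1.0, -0.022, 0.0]
contact_force: [-0.0, -0.2, 1.5]
gripper_width: -0.002
```

```bash
python3 - <<'E'
from h import *
o=bot.get_obs();print(o["t"],o["eef_pos"],o["contact_force"])
W=cam("wrist");save(W,"w15.png",(220,0,420,220),2.7);
S=cam("side");save(S,"s15.png",(290,215,410,305),6)
C=cam("scene");save(C,"c15.png",(310,150,430,250),6)
for n in["wrist","side"]:
  for th in["pin_collar","pin_tip","ring_pivot","ring_bar"]:
    print(n,th,[((np.array(d["location"])*[640,400]).round(1).tolist(),round(d["conf"],2)) for d in bot.place_of(th,n)])
# expected coupling points
p=[.4956,.1461,-.0428]
c,s=np.cos(p[2]),np.sin(p[2]);R=np.array([[c,-s,0],[s,c,0],[0,0,1]])
P=np.array([[.018,.004,.061],[.056,.004,.061],[-.015,.004,.061],[.064,.004,.061]])@R.T+[p[0],p[1],0]
for X in(W,S):print(proj(X,P).round(1).tolist())
E
```

```text
20.05 [0.44937333 0.15129557 0.18438764] [-0.00897106 -0.17018507  1.451486  ]
wrist pin_collar [([521.1, 128.4], 0.83), ([315.0, 117.7], 0.66)]
wrist pin_tip [([311.5, 64.0], 0.9), ([518.8, 172.9], 0.75)]
wrist ring_pivot [([315.0, 157.6], 0.73), ([527.1, 92.0], 0.57), ([57.6, 19.5], 0.26)]
wrist ring_bar [([584.3, 26.8], 0.85), ([314.2, 50.0], 0.57)]
side pin_collar [([351.4, 254.7], 0.98), ([362.0, 199.4], 0.7), ([310.0, 142.7], 0.63), ([330.7, 247.2], 0.45), ([349.2, 246.5], 0.31)]
side pin_tip [([333.3, 249.6], 0.86), ([378.6, 202.1], 0.72), ([302.6, 136.5], 0.52), ([349.2, 259.5], 0.42)]
side ring_pivot [([355.2, 196.0], 0.87), ([364.8, 252.6], 0.85), ([315.6, 149.2], 0.76)]
side ring_bar [([328.7, 250.5], 0.61), ([333.6, 181.4], 0.55), ([323.9, 143.1], 0.41)]
[[313.2, 115.3], [313.2, 61.8], [313.2, 158.6], [313.2, 50.0]]
[[350.2, 252.9], [332.4, 250.2], [365.9, 255.2], [328.6, 249.6]]
```

View pics/w15.png

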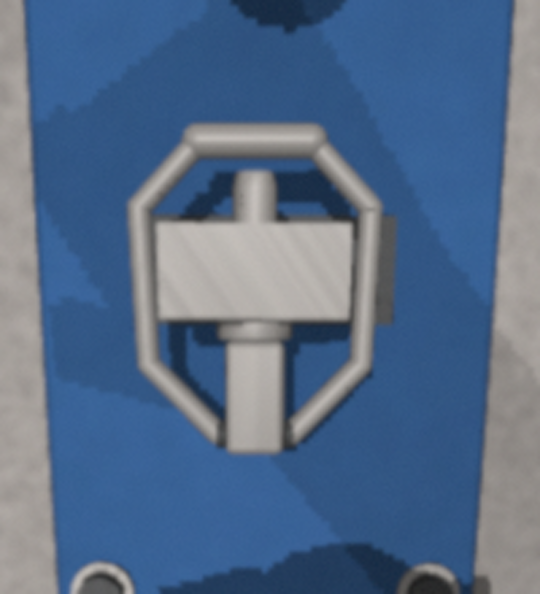

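View pics/s15.png

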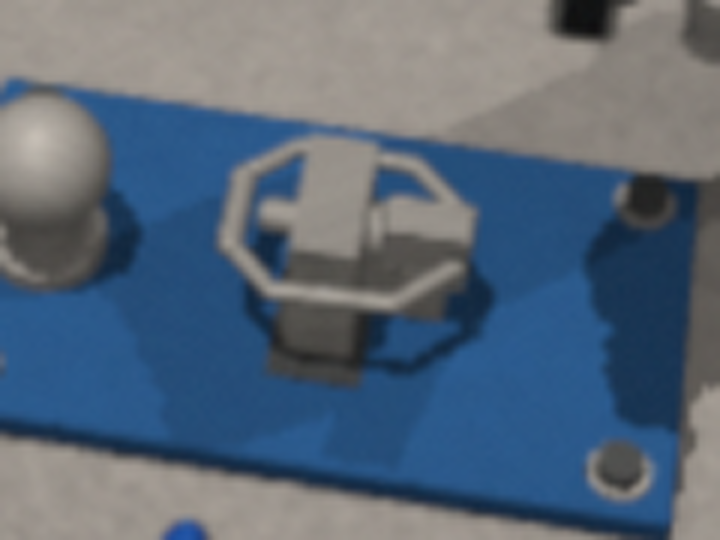

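View pics/c15.png

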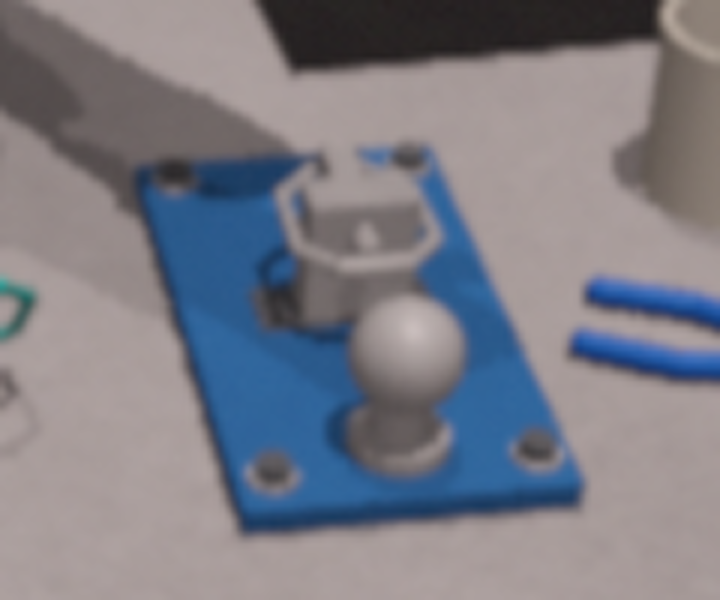

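The ring is closed level around the lug. I'll push lightly on the back of the head to confirm the collar is seated.

Request:
step_arm:
  increments:
    - [0,0.0005,-0.03,0,0,0,1]
    - [0,0.0005,-0.06,0,0,0,1]
    - [0,0.0005,-0.09,0,0,0,1]
    - [0,0.0005,-0.115,0,0,0,1]
    - [0,0.0005,-0.123,0,0,0,1]
    - [0.005,0.0003,-0.123,0,0,0,1]
    - [0.01,0,-0.123,0,0,0,1]
    - [0.012,0,-0.123,0,0,0,1]
    - [0.012,0,-0.123,0,0,0,1]

```text
t: 21.35
eef_pos: [0.464, 0.1518, 0.0623]
tool_rot: [-0.001, 1.0, -0.023, 0.002]
contact_force: [0.5, 0.3, -0.4]
gripper_width: -0.005
```

Request:
step_arm:
  increments:
    - [0.001,0,0,0,0,0,1]
    - [0.002,0,0,0,0,0,1]
    - [0.003,-0.0001,0,0,0,0,1]
    - [0.003,-0.0001,0,0,0,0,1]

```text
t: 21.68
eef_pos: [0.4645, 0.1513, 0.061]
tool_rot: [0.0, 1.0, -0.022, -0.0]
contact_force: [-3.1, -0.3, 1.9]
gripper_width: 0.002
```

Request:
step_arm:
  increments:
    - [0.001,0,0,0,0,0,1]
    - [0.002,0,0,0,0,0,1]
    - [0.002,0,0,0,0,0,1]

```text
t: 21.93
eef_pos: [0.4646, 0.1513, 0.0604]
tool_rot: [0.001, 1.0, -0.022, -0.002]
contact_force: [-7.7, 1.1, 6.3]
gripper_width: 0.003
```

Request:
step_arm:
  increments:
    - [-0.005,0,0,0,0,0,1]
    - [-0.012,0.0005,0,0,0,0,1]
    - [-0.018,0.0008,0,0,0,0,1]
    - [-0.018,0.0008,0.03,0,0,0,1]
    - [-0.018,0.0008,0.07,0,0,0,1]
    - [-0.018,0.0008,0.11,0,0,0,1]
    - [-0.018,0.0008,0.14,0,0,0,1]
    - [-0.018,0.0008,0.14,0,0,0,1]

```text
t: 22.6
eef_pos: [0.4521, 0.1537, 0.2069]
tool_rot: [-0.002, 1.0, -0.022, 0.005]
contact_force: [0.9, 0.3, 0.0]
gripper_width: -0.004
```

```bash
python3 - <<'E'
from h import *
o=bot.get_obs();print(o["t"],o["eef_pos"],o["contact_force"])
W=cam("wrist");save(W,"w16.png",(180,0,460,240),2.5);
C=cam("scene");save(C,"c16.png")
E
```

```text
22.6 [0.45214595 0.15369527 0.20690081] [0.8793224  0.31055463 0.03786589]
```

View pics/w16.png

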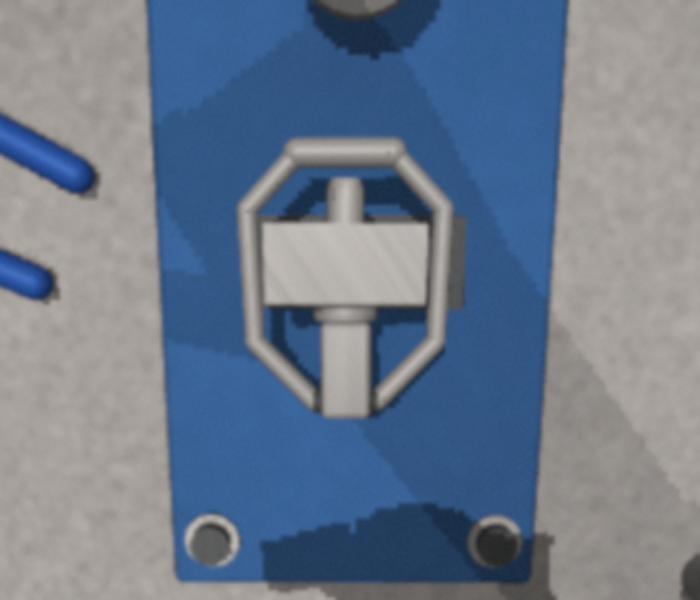

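View pics/c16.png

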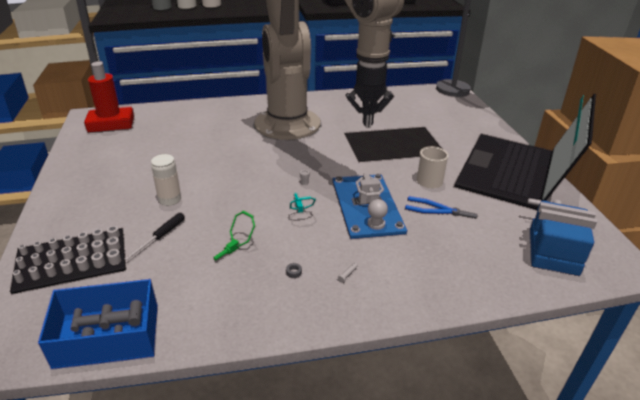

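The pin is seated, the ring is closed, the bystanders haven't moved and the arm is clear.

```bash
python3 -c "
from station import bot
print(bot.hand_in())"
```

```text
the job is handed in; nothing more can be done
None
```

The job is done and handed in at about 22.6 s. The grey linch pin is through the lug from the rib side, with its collar home, and the ring is closed over the pin's end.

- **Insertion:** I gripped the pin by its head and found the lug about 18 mm along its slot range with the wrist camera. The pin went in with almost no force until the collar met the lug.
- **Collar check:** After the ring was shut I pushed on the back of the head with about 8 N, and it did not move. The collar face itself cannot be seen from above, so this rests on feel and the head's position.
- **Ring check:** I swung the ring over with closed fingers until the spring snapped it shut. Pressing down on the bar met a firm stop at about 5 N, with the bar level at about 64 mm. The last pictures show the ring level round the lug and the pin's end.
- **Surroundings:** The other things on the bench stayed where they were, and the arm was clear of everything at hand-in.

One disagreement: early on, the side camera put the pin about 5 mm from where the wrist camera did. I used the wrist readings and the grasp and insertion agreed with them.

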